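# Stop the test fixture plate from rocking

## Robot

A 7-joint arm with a two-finger parallel gripper is mounted at the origin on the work surface. World frame = base frame: x ahead of the robot, y to its left, z up, the work surface at z = 0. Lengths are in m, angles in rad, forces in N, time in s.
With the tool pointing down it reaches from about 0.425 to 1.025 m from the base axis. Payload 9.4 kg.
Tool frame: the origin (TCP) lies at the very end of the fingers, on their centre line; the grasp point (between the pads) lies 19 mm behind it (r.grip_depth is the distance from the TCP to the grasp point, in m); y points along the fingers, z is the direction in which the jaws open and shut, and the axes are right-handed (so a half turn about y gives the same grasp; the last joint's range is limited). The gripper opens to 93 mm and grips with 3 to 60 N. Pads are 15 mm wide; open, the fingers measure 128 mm over their backs; the gripper's body (75 mm by 188 mm) begins 65 mm behind the grasp point.
Start: joints at [1.089, 0.599, -0.003, 1.599, 0.002, 0.943, -0.08], TCP at [0.286, -0.666, 0.183] pointing down, gripper open.
Joint ranges: [-2.57, 2.57], [-0.35, 1.97], [-1.29, 1.29], [0.11, 2.56], [-1.05, 4.19], [0.11, 1.86], [-2.63, 2.63]. Speed limits (rad/s): [2.22, 2.22, 3.01, 3.01, 3.14, 3.14, 3.14].

## Interface

Orientations are given as a unit quaternion [x, y, z, w].
In Python, from bench import r, eyes gives the robot as it stands.
- The arm moves only by the tool arm_command, never from a script. Its argument "targets" is a list of rows, each a list of 3 entries, a list of its own where there are three numbers: the opening, from 0 (shut) to 1 (fully open), then the shift along the tool's x, y, z in cm, then the turn, a rotation vector about the tool's x, y, z in degrees. A call has 1 to 12 rows; each row is the pose to reach, as a shift and turn from the pose commanded when the call began, along the tool's axes at that moment; what a row does not reach only later rows make up. A row lasts 1/12 s, in which the tool goes at most 41.7 mm and 7.16 degrees, less where a joint would pass 70% of its speed; a pose out of reach is approached as far as the arm can. A call with a gripper value outside its range is refused whole. The fingers move at their own pace and stop on an object; the grip force is fixed at half the most. Time passes only in rows, so rows that repeat a pose let the fingers close. It gives the time, the measured TCP pose, the force and the opening at its end, in the units of the state.
- r.state(): the state, without advancing time (a new reading comes with each control period).
- eyes.snapshot(name): name is "side" or "top" or "wrist"; returns a dict with "frame" (400x640x3 uint8, blue, green, red), "fx", "fy", "cx", "cy" (pixels), "R" (3x3) and "t" (3): a world point X has camera coordinates R X + t; the wrist camera has in their place "mount" (4x4, takes a point from camera to tool coordinates, whose origin is the TCP and whose axes are the tool frame's). Camera axes: x right, y down, z forward; pixel columns grow to the right and rows downward; lengths in m; the calibration is good to about 2 mm. A picture is of the moment at which its call begins: read the wrist's pose just before it. There is no depth.
- r.job_done(): hands the job in, once; it reports no verdict.
The state is a dict: "t": time; "q": joint angles; "qd": joint speeds; "tau": joint torques, N m; "position": TCP position; "eef_rot": TCP orientation; "ft_force": force on the tool from outside, world axes, zero at the start; "moment": the same for the moment, N m; "gripper_width": finger opening in m.
Only numpy, scipy, OpenCV 4.12 (cv2) and the standard library are available. Lean on these libraries where they do the work, as an engineer would, in place of code of your own. Each camera call takes 0.05 s, during which the arm holds its last target.

## Task

One corner of the fixture plate rocks: press down on the blue spots at its corners, with the shim levers still standing, to find the corner that gives. Then push that corner's brass shim lever down flat, so that the plate stands level and firm, and leave the other three levers standing. Only press with the fingers: do not lift or shift the plate or disturb the loose parts around it.

Things in the scene. Friction and masses are not known exactly. Their poses are not given: they have to be found in the camera images.
- base: Dark steel base plate lying fixed on the table, 190 x 210 x 10 mm, with a low aluminium stop block at the middle of each edge that keeps the plate from sliding. Origin: centre of its underside, on the table; z up. It is turned at most 0.35 rad about z.
- plate: Loose aluminium fixture plate, 150 (x) x 176 (y) x 14 mm, about 2 kg, level on four hidden feet on the base: underside 22 mm, top 36 mm above the table. Origin: centre of its underside; axes along the base's. A steel holder with a white cap stands in its middle (56 x 60 mm, to 37 mm above the plate's top). One foot, unseen, is 4 mm too short, so that corner rocks.
- corner_a (a point): Centre of the blue spot (18 mm across) on the plate's top at the plate's +x, +y corner, at (58, 66) mm in the plate's frame, straight above this corner's foot (14 mm across): press here to try the corner. If it is the rocking one, 2 to 4 N push it down by about 4 mm until it meets its foot, and it rocks back when let go; the others give less than 1 mm.
- shim_a (a joint): Brass shim lever at the plate's +x, +y corner, 34 x 45 x 3 mm, hinged along x at the plate's +y edge, level with its top, pointing outward (+y) and up. Rad: 0 = 0.7 rad (40 deg) above level, 0.7 = flat, level with the plate's top (stop). Stays where left; takes 4 to 12 N. Going flat it drives a 4 mm shim down between plate and foot: fills the gap of the short foot, lifts any other corner.
- pad_a (a point): Centre of the orange spot (18 mm across) on the upper face of shim lever a, 30 mm out from its hinge: push the lever down here. About 19 mm above the plate's top while the lever stands, level with the plate's top when flat.
- corner_b (a point): Centre of the blue spot (18 mm across) on the plate's top at the plate's +x, -y corner, at (58, -66) mm in the plate's frame, straight above this corner's foot (14 mm across): press here to try the corner. If it is the rocking one, 2 to 4 N push it down by about 4 mm until it meets its foot, and it rocks back when let go; the others give less than 1 mm.
- shim_b (a joint): Brass shim lever at the plate's +x, -y corner, 34 x 45 x 3 mm, hinged along x at the plate's -y edge, level with its top, pointing outward (-y) and up. Rad: 0 = 0.7 rad (40 deg) above level, 0.7 = flat, level with the plate's top (stop). Stays where left; takes 4 to 12 N. Going flat it drives a 4 mm shim down between plate and foot: fills the gap of the short foot, lifts any other corner.
- pad_b (a point): Centre of the orange spot (18 mm across) on the upper face of shim lever b, 30 mm out from its hinge: push the lever down here. About 19 mm above the plate's top while the lever stands, level with the plate's top when flat.
- corner_c (a point): Centre of the blue spot (18 mm across) on the plate's top at the plate's -x, -y corner, at (-58, -66) mm in the plate's frame, straight above this corner's foot (14 mm across): press here to try the corner. If it is the rocking one, 2 to 4 N push it down by about 4 mm until it meets its foot, and it rocks back when let go; the others give less than 1 mm.
- shim_c (a joint): Brass shim lever at the plate's -x, -y corner, 34 x 45 x 3 mm, hinged along x at the plate's -y edge, level with its top, pointing outward (-y) and up. Rad: 0 = 0.7 rad (40 deg) above level, 0.7 = flat, level with the plate's top (stop). Stays where left; takes 4 to 12 N. Going flat it drives a 4 mm shim down between plate and foot: fills the gap of the short foot, lifts any other corner.
- pad_c (a point): Centre of the orange spot (18 mm across) on the upper face of shim lever c, 30 mm out from its hinge: push the lever down here. About 19 mm above the plate's top while the lever stands, level with the plate's top when flat.
- corner_d (a point): Centre of the blue spot (18 mm across) on the plate's top at the plate's -x, +y corner, at (-58, 66) mm in the plate's frame, straight above this corner's foot (14 mm across): press here to try the corner. If it is the rocking one, 2 to 4 N push it down by about 4 mm until it meets its foot, and it rocks back when let go; the others give less than 1 mm.
- shim_d (a joint): Brass shim lever at the plate's -x, +y corner, 34 x 45 x 3 mm, hinged along x at the plate's +y edge, level with its top, pointing outward (+y) and up. Rad: 0 = 0.7 rad (40 deg) above level, 0.7 = flat, level with the plate's top (stop). Stays where left; takes 4 to 12 N. Going flat it drives a 4 mm shim down between plate and foot: fills the gap of the short foot, lifts any other corner.
- pad_d (a point): Centre of the orange spot (18 mm across) on the upper face of shim lever d, 30 mm out from its hinge: push the lever down here. About 19 mm above the plate's top while the lever stands, level with the plate's top when flat.
- cap: Loose white plastic ring cap, 38 mm across, 16 mm high, on the table on the base's +x side. Origin: centre of its underside. Leave alone.
- adapter: Loose turned steel adapter, 32 mm across its foot, 46 mm high, on the table on the base's -x side. Origin: centre of its underside. Leave alone.
- gauge_block: Loose steel gauge block, 30 x 50 x 24 mm high, on the table on the base's -y side. Origin: centre of its underside. Leave alone.

How it is judged:
On the way:
1. the rocking corner has been pressed down while all four shim levers still stand (the plate tips by more than 0.02 rad) (angle between plate's own z axis and vertical above 0.02 rad and value of joint each of shim_a, shim_b, shim_c, shim_d below 0.3 rad), for 0.1 s.
At the end, for the whole second after the job is handed in: exactly one shim lever is flat (joint above 0.6 of 0.7 rad), the other three stand (joint below 0.3 rad), and the plate rests in its place within 6 mm, level within 0.011 rad: only the shim of the rocking corner leaves it level, any other lifts its corner and tips the plate (((value of joint shim_a above 0.6 rad and value of joint each of shim_b, shim_c, shim_d below 0.3 rad) or (value of joint shim_b above 0.6 rad and value of joint each of shim_a, shim_c, shim_d below 0.3 rad) or (value of joint shim_c above 0.6 rad and value of joint each of shim_a, shim_b, shim_d below 0.3 rad) or (value of joint shim_d above 0.6 rad and value of joint each of shim_a, shim_b, shim_c below 0.3 rad)) and angle between plate's own z axis and vertical below 0.011 rad and linear speed of plate below 0.01 m/s and horizontal distance between plate and base below 0.006 m); the robot touches nothing.
It fails at once if the plate is lifted (its middle more than 8 mm up) or carried off its base (more than 10 mm sideways) (z of plate in the frame of base above 0.03 m or horizontal distance between plate and base above 0.01 m).
It fails at once if a loose part beside the fixture is moved by more than 15 mm (distance of any of cap, adapter, gauge_block from where it was at the start of the episode above 0.015 m).
It also fails if it takes over 58 s, if anything falls off the work surface, if the arm or the gripper's body presses on something with over 40 N, if the wrist force passes 120 N, or if a joint passes its speed limit or range.

## Working session

There is one attempt and no reset: what is moved stays moved. The work goes in short steps, Python scripts to look and compute and a tool call to move; the robot and the scene stay as the last step left them, time stands still between calls to the robot, and variables do not carry over. Pictures are saved under pics/ and viewed, and the job is handed in when it is done.

Besides the shell and the picture viewer there is one more tool, called after "Call:" as name(argument=value, ...) on one line, values as JSON. arm_command: Moves the arm, as the interface text tells. Its arguments: {"type":"object","properties":{"targets":{"type":"array","items":{"type":"array"}}},"required":["targets"]}

```bash
mkdir -p pics; ls
python3 - <<'E'
from bench import r, eyes
import cv2,pickle
s=r.state();print(s)
for n in("side","top"):
    d=eyes.snapshot(n);cv2.imwrite(f"pics/{n}0.png",d["frame"]);pickle.dump(d,open(f"{n}0.pkl","wb"));print(n,d["fx"],d["R"],d["t"])
E
```

```text
pics
{'t': 0.0, 'q': array([ 1.08926429,  0.60010884, -0.0025689 ,  1.60014628,  0.00182262,
        0.9428705 , -0.07977241]), 'qd': array([ 7.99206244e-05,  1.16108208e-03, -1.22160452e-03, -1.72744399e-03,
        8.25934969e-05,  6.29363188e-04, -9.78916909e-04]), 'tau': array([ 4.89729555e-04, -7.65080452e+01,  1.49718381e+00, -2.52360910e+01,
       -5.23958670e-02,  1.66109082e-02,  1.48690133e-04]), 'position': array([ 0.28532453, -0.66590145,  0.18206554]), 'eef_rot': array([-0.14235446,  0.69317906, -0.69214398,  0.14203769]), 'ft_force': array([-0.17296388,  0.65862997, -0.06840926]), 'moment': array([0.01695955, 0.00625677, 0.01827952]), 'gripper_width': 0.09309698601138065}
side 500.64479113996975 [[ 0.84680919 -0.53185937  0.00630889]
 [-0.28405826 -0.46223272 -0.84003084]
 [ 0.44969445  0.70955375 -0.54250196]] [-0.47182986  0.21817068  0.66425645]
top 430.16252673491806 [[ 0.01062162 -0.99954454  0.02824706]
 [-0.99101641 -0.01428886 -0.13297485]
 [ 0.1333179  -0.02658089 -0.99071681]] [-0.01990211  0.58691596  0.76753893]
```

View pics/top0.png

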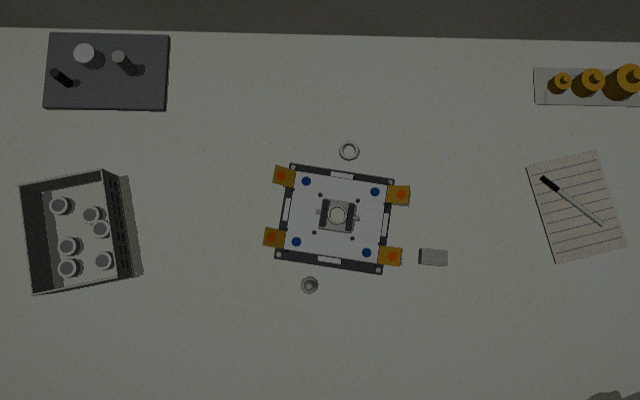

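View pics/side0.png

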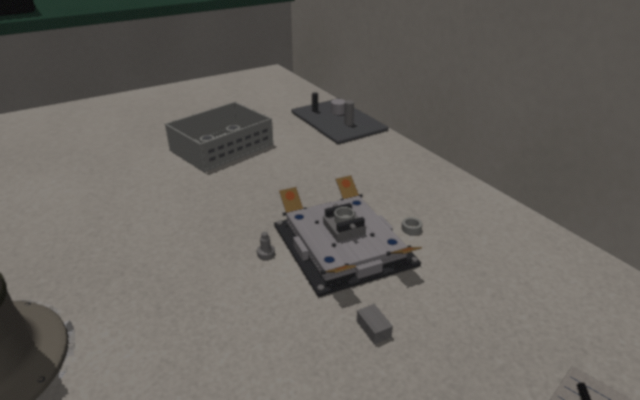

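The top view shows blue spots near (306,181), (375,191), (367,252) and (296,241). Orange pads are near (282,176), (401,195), (393,256) and (271,237). The cap is at (348,151), so +x is up in the image. Next I'll measure these.

```bash
cat > h.py <<'E'
import numpy as np,cv2
from scipy.spatial.transform import Rotation as Ro
def blobs(img,col,mina=8):
    hsv=cv2.cvtColor(img,cv2.COLOR_BGR2HSV)
    m=cv2.inRange(hsv,(100,120,40),(125,255,255)) if col=="blue" else cv2.inRange(hsv,(3,190,90),(13,255,255))
    n,l,st,c=cv2.connectedComponentsWithStats(m)
    return [(c[i],st[i,4]) for i in range(1,n) if st[i,4]>=mina]
def ray(d,px,z):
    v=np.array([(px[0]-d["cx"])/d["fx"],(px[1]-d["cy"])/d["fy"],1]);R=np.array(d["R"]);t=np.array(d["t"])
    o=-R.T@t;w=R.T@v
    return o+w*(z-o[2])/w[2]
def fit(P,Q): # P plate-frame 2d, Q world 2d
    a=P-P.mean(0);b=Q-Q.mean(0)
    th=np.arctan2((a[:,0]*b[:,1]-a[:,1]*b[:,0]).sum(),(a*b).sum())
    c,s=np.cos(th),np.sin(th);R=np.array([[c,-s],[s,c]])
    t=Q.mean(0)-R@P.mean(0);return th,R,t,(P@R.T+t-Q)
E
python3 - <<'E'
from h import *
import pickle
C=np.array([[58,66],[58,-66],[-58,-66],[-58,66]])/1e3
for n in("top","side"):
    d=pickle.load(open(n+"0.pkl","rb"))
    for col,z in(("blue",.036),("or",.055)):
        for c,a in blobs(d["frame"],col): print(n,col,c.round(1),a,ray(d,c,z).round(4))
    Q=[ray(d,c,.036)[:2] for c,a in blobs(d["frame"],"blue")]
    # order by nearest rough
    if len(Q)==4:
        Q=np.array(Q);m=Q.mean(0)
        best=None
        import itertools
        for p in itertools.permutations(range(4)):
            th,R,t,e=fit(C,Q[list(p)])
            if abs(th)<.6 and (best is None or (e**2).sum()<best[0]): best=((e**2).sum(),th,R,t,e)
        print(n,best[1],best[3],best[4].round(4))
        for nm,s,q in zip("abcd",C,[88+23,-111,-111,111]):
            print(nm,(best[2]@s+best[3]).round(4),(best[2]@np.array([s[0],q/1e3])+best[3]).round(4))
print(Ro.from_quat([-0.14235446,  0.69317906, -0.69214398,  0.14203769]).as_matrix().round(3))
E
```

```text
top blue [305.8 180.6] 56 [0.6374 0.0157 0.036 ]
top blue [374.5 191.3] 55 [ 0.6188 -0.115   0.036 ]
top blue [296.  241.4] 62 [0.5221 0.0321 0.036 ]
top blue [366.  252.3] 62 [ 0.5034 -0.0985  0.036 ]
top or [280.8 175. ] 44 [0.6436 0.0619 0.055 ]
top or [400.4 193.7] 48 [ 0.6118 -0.1604  0.055 ]
top or [392.1 255.7] 54 [ 0.4972 -0.1437  0.055 ]
top -0.14180638532294515 [ 0.57043084 -0.04143635] [[-0.0003  0.    ]
 [-0.0003  0.0001]
 [ 0.0003 -0.0001]
 [ 0.0003 -0.    ]]
a [0.6372 0.0157] [0.6435 0.0603]
b [ 0.6185 -0.115 ] [ 0.6122 -0.1595]
c [ 0.5037 -0.0986] [ 0.4973 -0.1431]
d [0.5223 0.0321] [0.5287 0.0766]
side blue [356.2 202.4] 9 [0.6354 0.0168 0.036 ]
side blue [299.  216.5] 10 [0.5206 0.0325 0.036 ]
side blue [391.8 241.6] 18 [ 0.6165 -0.114   0.036 ]
side blue [328.9 259.3] 23 [ 0.5015 -0.0978  0.036 ]
side -0.14167351028003067 [ 0.56850843 -0.04063686] [[-0.0001 -0.0003]
 [ 0.0001 -0.0002]
 [ 0.0002  0.    ]
 [-0.0002  0.0004]]
a [0.6352 0.0165] [0.6416 0.0611]
b [ 0.6166 -0.1142] [ 0.6103 -0.1587]
c [ 0.5018 -0.0978] [ 0.4954 -0.1423]
d [0.5204 0.0329] [0.5268 0.0774]
[[-0.919 -0.001  0.394]
 [-0.394  0.001 -0.919]
 [ 0.    -1.    -0.002]]
```

```bash
cat >> h.py <<'E'
TH=-0.1417; CEN=np.array([.5697,-.0411])
def plan(px,py,z):
    from bench import r
    s=r.state();M=Ro.from_quat(s["eef_rot"]).as_matrix()
    c,sn=np.cos(TH),np.sin(TH);w=CEN+np.array([[c,-sn],[sn,c]])@[px/1e3,py/1e3]
    zt=np.array([c,sn,0]);yt=np.array([0,0,-1.]);xt=np.cross(yt,zt);T=np.stack([xt,yt,zt],1)
    print("t",s["t"],"pos",s["position"].round(4),"F",s["ft_force"].round(2),"w",round(s["gripper_width"],4))
    print("shift cm",(M.T@(np.r_[w,z]-s["position"])*100).round(2),"turn",np.degrees(Ro.from_matrix(M.T@T).as_rotvec()).round(2))
E
python3 -c "
from h import *
plan(-58,-66,.12);plan(-58,-66,.06)"
```

```text
t 0.1 pos [ 0.2853 -0.666   0.1822] F [-0.14  1.   -0.21] w 0.0929
shift cm [-42.37   6.27 -43.6 ] turn [ 7.000e-02 -5.868e+01 -3.000e-02]
t 0.1 pos [ 0.2853 -0.666   0.1822] F [-0.14  1.   -0.21] w 0.0929
shift cm [-42.37  12.27 -43.59] turn [ 7.000e-02 -5.868e+01 -3.000e-02]
```

Call:
arm_command(targets=[[0,[-42.4,6.3,-43.6],[0,-58.7,0]],[0,[-42.4,6.3,-43.6],[0,-58.7,0]],[0,[-42.4,6.3,-43.6],[0,-58.7,0]],[0,[-42.4,6.3,-43.6],[0,-58.7,0]],[0,[-42.4,6.3,-43.6],[0,-58.7,0]],[0,[-42.4,6.3,-43.6],[0,-58.7,0]],[0,[-42.4,6.3,-43.6],[0,-58.7,0]],[0,[-42.4,6.3,-43.6],[0,-58.7,0]],[0,[-42.4,6.3,-43.6],[0,-58.7,0]],[0,[-42.4,6.3,-43.6],[0,-58.7,0]],[0,[-42.4,6.3,-43.6],[0,-58.7,0]],[0,[-42.4,6.3,-43.6],[0,-58.7,0]]])

```text
t: 1.1
position: [0.4639, -0.2004, 0.1311]
eef_rot: [-0.463, 0.534, -0.534, 0.463]
ft_force: [1.1, -0.6, 1.0]
gripper_width: 0.0178
```

```bash
python3 -c "
from h import *
plan(-58,-66,.12);plan(-58,-66,.06)"
```

```text
t 1.1 pos [ 0.4639 -0.2004  0.1311] F [ 1.06 -0.61  1.03] w 0.0178
shift cm [-10.66   1.11   2.42] turn [ 0.01 -0.02 -0.  ]
t 1.1 pos [ 0.4639 -0.2004  0.1311] F [ 1.06 -0.61  1.03] w 0.0178
shift cm [-10.66   7.11   2.42] turn [ 0.01 -0.02 -0.  ]
```

Call:
arm_command(targets=[[0,[-10.6,1.1,2.4],[0,0,0]],[0,[-10.6,1.1,2.4],[0,0,0]],[0,[-10.6,1.1,2.4],[0,0,0]],[0,[-10.6,1.1,2.4],[0,0,0]],[0,[-10.6,1.1,2.4],[0,0,0]]])

```text
t: 1.52
position: [0.5027, -0.099, 0.12]
eef_rot: [-0.465, 0.533, -0.533, 0.464]
ft_force: [0.2, -2.1, 0.2]
gripper_width: 0.0004
```

```bash
python3 -c "
from h import *
plan(-58,-66,.045);
from bench import eyes
cv2.imwrite('pics/w1.png',eyes.snapshot('wrist')['frame'])"
```

```text
t 1.5167 pos [ 0.5027 -0.099   0.12  ] F [ 0.17 -2.09  0.24] w 0.0004
shift cm [-0.08  7.5   0.02] turn [ 0.05  0.22 -0.01]
```

View pics/w1.png

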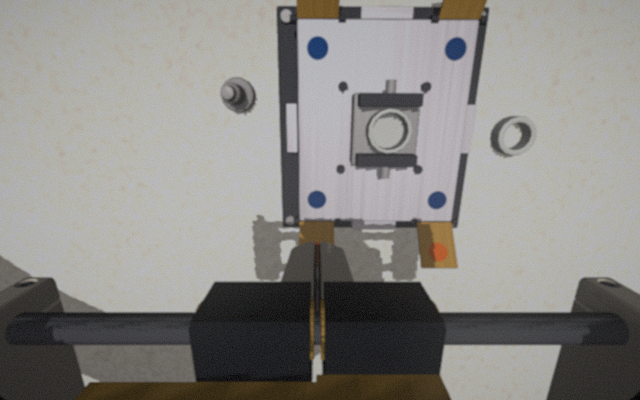

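The wrist view shows the shut fingers square with the plate. The blue spots are at (317,199), (437,199), (317,48) and (455,48). Descending on corner c.

Call:
arm_command(targets=[[0,[0,4,0],[0,0,0]],[0,[0,7.5,0],[0,0,0]],[0,[0,7.9,0],[0,0,0]],[0,[0,8.1,0],[0,0,0]],[0,[0,8.1,0],[0,0,0]],[0,[0,8.1,0],[0,0,0]]])

```text
t: 2.07
position: [0.5031, -0.1014, 0.0408]
eef_rot: [0.463, -0.534, 0.535, -0.463]
ft_force: [0.3, -0.9, -0.3]
gripper_width: 0.0004
```

Call:
arm_command(targets=[[0,[0,0.1,0],[0,0,0]],[0,[0,0.2,0],[0,0,0]],[0,[0,0.3,0],[0,0,0]],[0,[0,0.4,0],[0,0,0]],[0,[0,0.4,0],[0,0,0]],[0,[0,0.4,0],[0,0,0]]])

```text
t: 2.57
position: [0.5025, -0.1005, 0.0354]
eef_rot: [0.463, -0.534, 0.534, -0.463]
ft_force: [-0.5, 0.0, 0.5]
gripper_width: 0.0005
```

Call:
arm_command(targets=[[0,[0,0.1,0],[0,0,0]],[0,[0,0.2,0],[0,0,0]],[0,[0,0.2,0],[0,0,0]],[0,[0,0.2,0],[0,0,0]]])

```text
t: 2.9
position: [0.5024, -0.1005, 0.0333]
eef_rot: [-0.464, 0.534, -0.534, 0.463]
ft_force: [-0.7, -0.1, 0.4]
gripper_width: 0.0003
```

Call:
arm_command(targets=[[0,[0,0.1,0],[0,0,0]],[0,[0,0.2,0],[0,0,0]],[0,[0,0.2,0],[0,0,0]],[0,[0,0.2,0],[0,0,0]]])

```text
t: 3.23
position: [0.5025, -0.1005, 0.0313]
eef_rot: [-0.463, 0.534, -0.534, 0.463]
ft_force: [0.4, 1.1, 1.2]
gripper_width: 0.0006
```

```bash
python3 -c "
from bench import eyes,r
import cv2
print(r.state()['ft_force'])
d=eyes.snapshot('side')['frame'];cv2.imwrite('pics/s2.png',cv2.resize(d[150:350,220:480],None,fx=3,fy=3)[:600,:780])"
```

```text
[0.41267929 1.14118645 1.22269715]
```

View pics/s2.png

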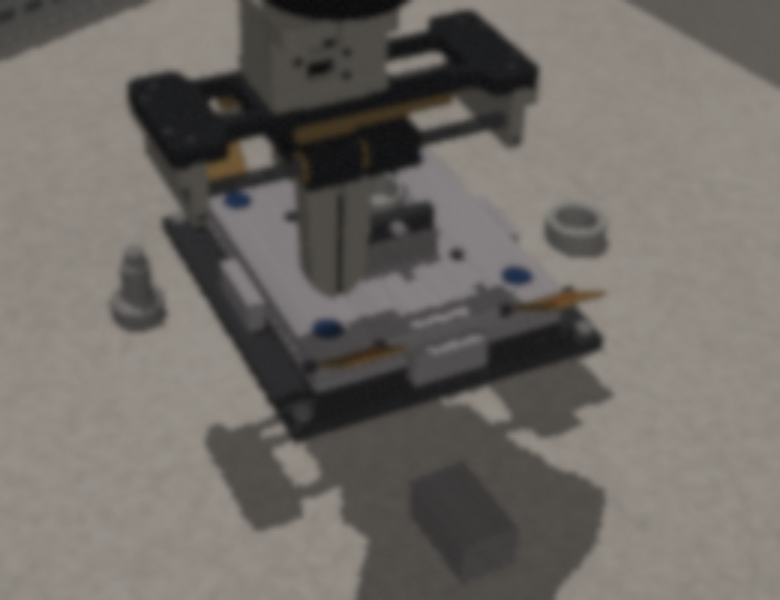

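The side view shows the fingertip at about (332,247) in full-frame pixels. Blue spot c is still fully visible at (329,259), so the finger isn't on it. I'll compare that with the projected TCP.

```bash
python3 -c "
from h import *
from bench import eyes,r
s=r.state();print(s['position'],s['eef_rot'])
for n in('side','top'):
    d=eyes.snapshot(n)
    for p in (s['position'],[.503,-.0985,.036]):
        X=d['R']@p+d['t'];print(n,d['fx']*X[0]/X[2]+d['cx'],d['fy']*X[1]/X[2]+d['cy'])
    print([(c.round(1),a) for c,a in blobs(d['frame'],'blue')])
cv2.imwrite('pics/t2.png',cv2.resize(d['frame'][130:310,220:460],None,fx=3,fy=3))
w=eyes.snapshot('wrist');print(w['mount'],w['fx'],w['cx'],w['cy']);cv2.imwrite('pics/w2.png',w['frame'])
"
```

```text
[ 0.50247948 -0.10058298  0.03133539] [-0.46345817  0.53410561 -0.53406824  0.46336685]
side 330.2594827701364 262.3073383353682
side 329.8656544973634 259.2251505178305
[(array([298.6, 216.1]), np.int32(14)), (array([391.7, 241.6]), np.int32(16)), (array([328.8, 259.2]), np.int32(19))]
top 366.76593022567977 252.85699524494882
top 365.9886582081512 252.4957582121794
[(array([305.8, 180.6]), np.int32(57)), (array([296. , 241.4]), np.int32(61))]
[[-7.54050233e-04  9.57143210e-01  2.89614067e-01 -8.08984544e-02]
 [ 4.82281150e-04 -2.89613767e-01  9.57143476e-01 -2.02628589e-01]
 [ 9.99999599e-01  8.61409666e-04 -2.43228799e-04 -6.04178829e-04]
 [ 0.00000000e+00  0.00000000e+00  0.00000000e+00  1.00000000e+00]] 307.2728398677654 316.90346300507116 206.37196686459154
```

View pics/t2.png

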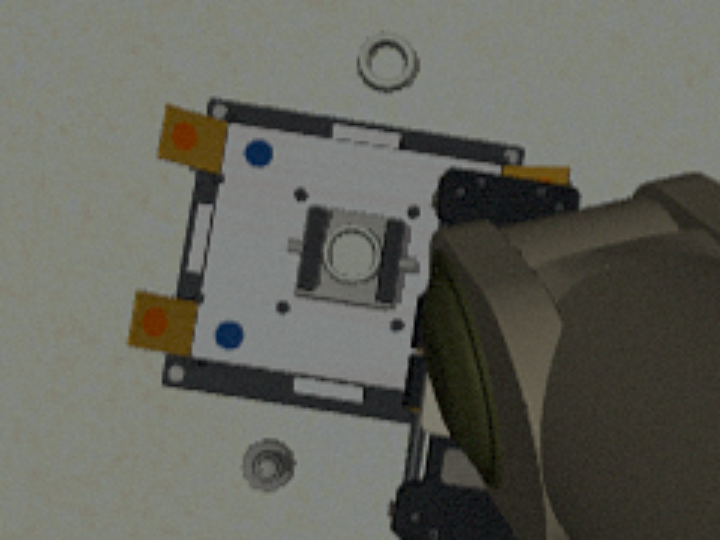

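View pics/w2.png

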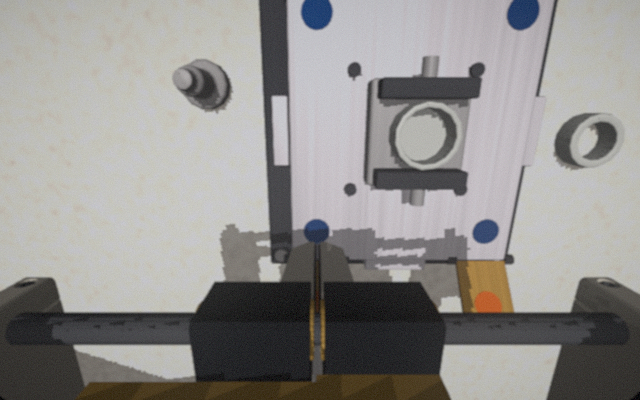

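The tip seems higher than the state says. In the wrist view the upper half of spot c is still visible at (317,231), just above the tip at (317,240). I'll use PnP on the four spots to check where the wrist camera really is.

```bash
python3 -c "
from h import *
from bench import eyes,r
s=r.state();w=eyes.snapshot('wrist')
B=blobs(w['frame'],'blue',100);print([(c.round(1),a) for c,a in B])
M=Ro.from_quat(s['eef_rot']).as_matrix()
m=w['mount']
# cast spots through the mount onto z=.036
for c,a in B:
    v=np.array([(c[0]-w['cx'])/w['fx'],(c[1]-w['cy'])/w['fy'],1])
    o=M@m[:3,3]+s['position'];d=M@m[:3,:3]@v
    print((o+d*(.036-o[2])/d[2]).round(4))
print('camera',o)
cv2.imwrite('pics/w3.png',cv2.resize(w['frame'][190:310,220:420],None,fx=4,fy=4))
"
```

```text
[(array([316.3,  12.9]), np.int32(713)), (array([522.5,  13. ]), np.int32(717)), (array([315.8, 225.5]), np.int32(154)), (array([484.9, 231.1]), np.int32(344))]
[0.5205 0.0336 0.036 ]
[0.636  0.0171 0.036 ]
[ 0.5022 -0.0932  0.036 ]
[ 0.6171 -0.1136  0.036 ]
camera [ 0.51332468 -0.02039225  0.23402547]
```

View pics/w3.png

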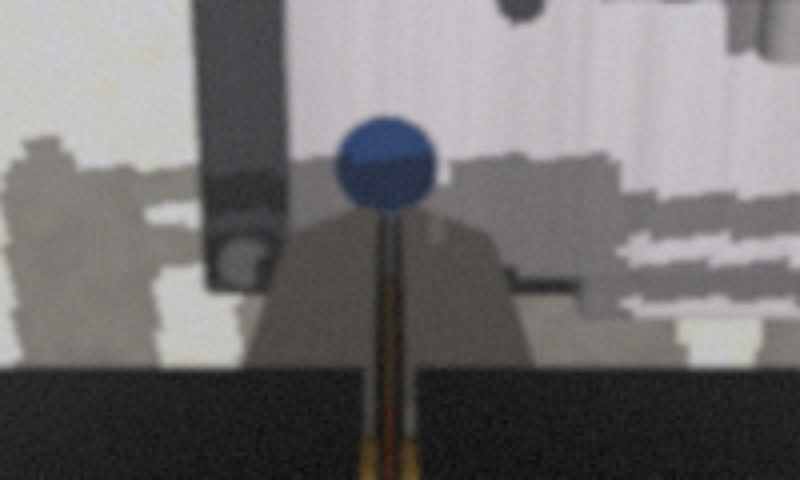

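```bash
python3 -c "
from h import *
from bench import eyes,r
s=r.state();d=eyes.snapshot('side');p=s['position'];M=Ro.from_quat(s['eef_rot']).as_matrix()
def pr(q):
    X=d['R']@q+d['t'];return (d['fx']*X[0]/X[2]+d['cx'],d['fy']*X[1]/X[2]+d['cy'])
for h in (0,.01,.02,.03,.04,.084,.1): print(h,[np.round(pr(p+M@np.array([x,-h,z])),1) for x,z in((0,0),(.0075,0),(.0,.09),(0,-.09))])
img=d['frame'][150:280,240:400];cv2.imwrite('pics/s3.png',cv2.resize(img,None,fx=4.6,fy=4.6,interpolation=cv2.INTER_NEAREST))
"
```

```text
0 [array([330.3, 262.3]), array([332.2, 265. ]), array([379.5, 248.3]), array([277.1, 277.3])]
0.01 [array([330.3, 257.4]), array([332.3, 260.1]), array([379.9, 243.6]), array([276.8, 272.3])]
0.02 [array([330.4, 252.4]), array([332.4, 255.2]), array([380.3, 238.7]), array([276.5, 267.3])]
0.03 [array([330.5, 247.4]), array([332.5, 250.2]), array([380.7, 233.8]), array([276.1, 262.2])]
0.04 [array([330.6, 242.4]), array([332.6, 245.1]), array([381.1, 228.8]), array([275.8, 257. ])]
0.084 [array([330.9, 219.1]), array([333. , 221.8]), array([383. , 206.1]), array([274.4, 233.3])]
0.1 [array([331. , 210.3]), array([333.1, 212.9]), array([383.7, 197.5]), array([273.8, 224.3])]
```

View pics/s3.png

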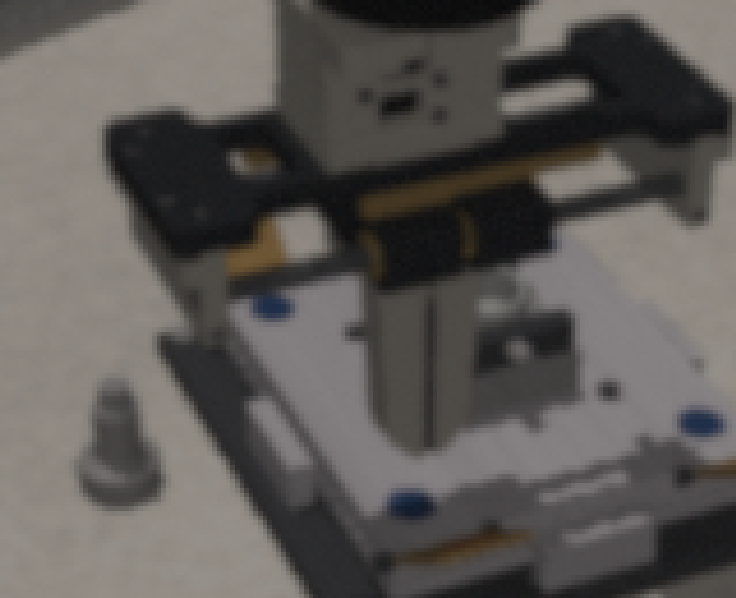

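Both views agree on the real fingertip. In the side view it is at (333,248), and in the wrist view its edge is at v≈242. That puts it about 33 mm behind the reported TCP, so I expect contact at a reported z of about 0.003. I'll keep going down and use the force reading.

Call:
arm_command(targets=[[0,[-0.1,0.5,0],[0,0,0]],[0,[-0.2,1.0,0],[0,0,0]],[0,[-0.2,1.5,0],[0,0,0]],[0,[-0.2,2.0,0],[0,0,0]],[0,[-0.2,2.0,0],[0,0,0]]])

```text
t: 3.95
position: [0.5022, -0.0984, 0.0102]
eef_rot: [-0.464, 0.534, -0.534, 0.463]
ft_force: [-0.8, 0.7, 0.5]
gripper_width: 0.0002
```

Call:
arm_command(targets=[[0,[0,0.1,0],[0,0,0]],[0,[0,0.2,0],[0,0,0]],[0,[0,0.2,0],[0,0,0]],[0,[0,0.2,0],[0,0,0]]])

```text
t: 4.28
position: [0.5028, -0.0986, 0.0094]
eef_rot: [0.463, -0.534, 0.534, -0.463]
ft_force: [-0.2, 0.3, -0.6]
gripper_width: 0.0007
```

Call:
arm_command(targets=[[0,[0,0.1,0],[0,0,0]],[0,[0,0.2,0],[0,0,0]],[0,[0,0.2,0],[0,0,0]],[0,[0,0.2,0],[0,0,0]]])

```text
t: 4.62
position: [0.5028, -0.0986, 0.0074]
eef_rot: [0.463, -0.534, 0.534, -0.463]
ft_force: [0.4, -0.4, 0.2]
gripper_width: 0.001
```

Call:
arm_command(targets=[[0,[0,0.1,0],[0,0,0]],[0,[0,0.2,0],[0,0,0]],[0,[0,0.2,0],[0,0,0]],[0,[0,0.2,0],[0,0,0]]])

```text
t: 4.95
position: [0.5027, -0.0986, 0.0053]
eef_rot: [-0.463, 0.534, -0.534, 0.463]
ft_force: [0.5, 0.0, -0.1]
gripper_width: 0.0006
```

```bash
cat > look.py <<'E'
import sys,cv2
from bench import eyes
d=eyes.snapshot('side');n=sys.argv[1]
img=d['frame'][150:280,240:440];cv2.imwrite(f'pics/{n}.png',cv2.resize(img,None,fx=4,fy=4,interpolation=cv2.INTER_CUBIC))
E
python3 look.py s4
```

```text
(no output)
```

View pics/s4.png

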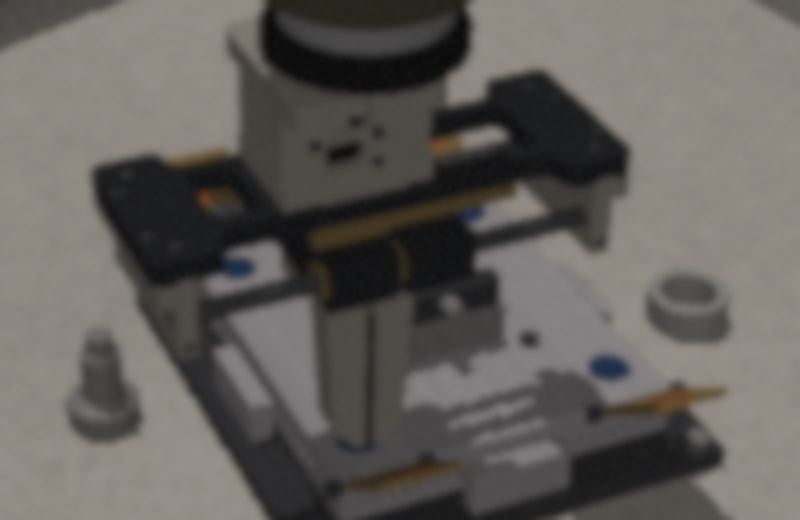

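The tip, at (368,445) in this crop, now covers most of spot c, so contact is close.

Call:
arm_command(targets=[[0,[0,0.1,0],[0,0,0]],[0,[0,0.2,0],[0,0,0]],[0,[0,0.2,0],[0,0,0]],[0,[0,0.2,0],[0,0,0]]])

```text
t: 5.33
position: [0.5027, -0.0986, 0.0033]
eef_rot: [-0.463, 0.534, -0.534, 0.463]
ft_force: [-0.2, -1.0, 0.7]
gripper_width: 0.0003
```

Call:
arm_command(targets=[[0,[0,0.1,0],[0,0,0]],[0,[0,0.2,0],[0,0,0]],[0,[0,0.2,0],[0,0,0]],[0,[0,0.2,0],[0,0,0]]])

```text
t: 5.67
position: [0.5027, -0.0986, 0.0013]
eef_rot: [-0.463, 0.534, -0.534, 0.463]
ft_force: [-0.1, -0.2, -0.6]
gripper_width: 0.0001
```

Call:
arm_command(targets=[[0,[0,0.1,0],[0,0,0]],[0,[0,0.2,0],[0,0,0]],[0,[0,0.2,0],[0,0,0]],[0,[0,0.2,0],[0,0,0]]])

```text
t: 6.0
position: [0.5029, -0.0986, 0.0005]
eef_rot: [0.463, -0.534, 0.534, -0.464]
ft_force: [-2.6, 0.4, 17.5]
gripper_width: 0.0003
```

```bash
python3 look.py s5; python3 -c "
from h import *
from bench import eyes
w=eyes.snapshot('wrist');cv2.imwrite('pics/w5.png',cv2.resize(w['frame'][190:310,220:420],None,fx=4,fy=4))"
```

```text
(no output)
```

View pics/s5.png

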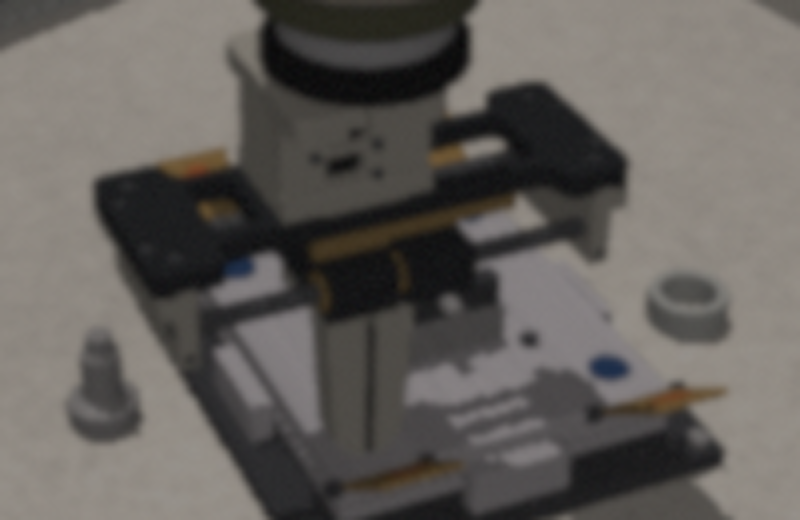

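View pics/w5.png

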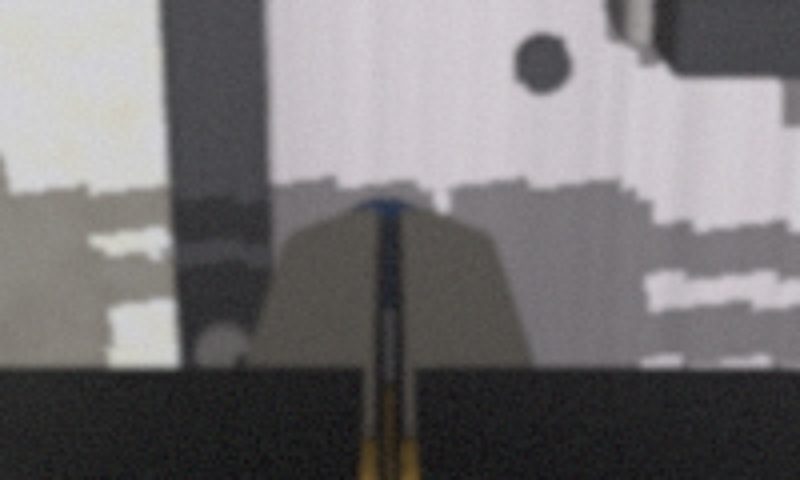

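Corner c is firm: 17.5 N with under 1 mm of give, and contact at a reported z of about 0.001. Next is corner b.

Call:
arm_command(targets=[[0,[0,-2,0],[0,0,0]],[0,[0,-2,4],[0,0,0]],[0,[0,-2,8],[0,0,0]],[0,[0,-2,11.6],[0,0,0]],[0,[0,-2,11.6],[0,0,0]],[0,[0,-2,11.6],[0,0,0]],[0,[0,-2,11.6],[0,0,0]],[0,[0,-0.6,11.6],[0,0,0]],[0,[0,-0.6,11.6],[0,0,0]],[0,[0,-0.6,11.6],[0,0,0]]])

```text
t: 6.93
position: [0.6158, -0.1147, 0.005]
eef_rot: [-0.464, 0.535, -0.533, 0.463]
ft_force: [-0.1, 0.0, -0.0]
gripper_width: 0.0004
```

```bash
python3 -c "
from h import *
plan(58,-66,.001)"
```

```text
t 6.9333 pos [ 0.6158 -0.1147  0.005 ] F [-0.14  0.04 -0.03] w 0.0004
shift cm [-0.04  0.39  0.19] turn [0.14 0.04 0.02]
```

Call:
arm_command(targets=[[0,[0,0.1,0.1],[0,0,0]],[0,[0,0.2,0.1],[0,0,0]],[0,[0,0.3,0.1],[0,0,0]],[0,[0,0.4,0.1],[0,0,0]],[0,[0,0.5,0.1],[0,0,0]],[0,[0,0.6,0.1],[0,0,0]],[0,[0,0.6,0.1],[0,0,0]],[0,[0,0.6,0.1],[0,0,0]]])

```text
t: 7.6
position: [0.6187, -0.1151, 0.0006]
eef_rot: [0.463, -0.534, 0.534, -0.463]
ft_force: [-2.6, 1.0, 14.3]
gripper_width: 0.0004
```

Corner b is firm too (14 N, no give). Next is corner a.

Call:
arm_command(targets=[[0,[0,-2,0],[0,0,0]],[0,[-4,-2,0],[0,0,0]],[0,[-8,-2,0],[0,0,0]],[0,[-12,-2,0],[0,0,0]],[0,[-13.2,-2,0],[0,0,0]],[0,[-13.2,-2,0],[0,0,0]],[0,[-13.2,-2,0],[0,0,0]],[0,[-13.2,-2,0],[0,0,0]],[0,[-13.2,-0.6,0],[0,0,0]],[0,[-13.2,-0.6,0],[0,0,0]],[0,[-13.2,-0.6,0],[0,0,0]]])

```text
t: 8.52
position: [0.6365, 0.0136, 0.0049]
eef_rot: [-0.463, 0.535, -0.534, 0.462]
ft_force: [0.7, 0.4, 0.2]
gripper_width: 0.0008
```

```bash
python3 -c "
from h import *
plan(58,66,.001)"
```

```text
t 8.5167 pos [0.6365 0.0136 0.0049] F [0.71 0.43 0.15] w 0.0008
shift cm [-0.25  0.39 -0.04] turn [ 0.09 -0.12  0.07]
```

Call:
arm_command(targets=[[0,[0,0.1,0],[0,0,0]],[0,[0,0.2,0],[0,0,0]],[0,[0,0.3,0],[0,0,0]],[0,[0,0.4,0],[0,0,0]],[0,[0,0.5,0],[0,0,0]],[0,[0,0.6,0],[0,0,0]],[0,[0,0.6,0],[0,0,0]],[0,[0,0.6,0],[0,0,0]]])

```text
t: 9.18
position: [0.6374, 0.0155, 0.0006]
eef_rot: [0.463, -0.534, 0.534, -0.463]
ft_force: [-3.0, -0.7, 12.5]
gripper_width: 0.0002
```

Corner a is firm too (12.5 N), which leaves corner d.

Call:
arm_command(targets=[[0,[0,-2,0],[0,0,0]],[0,[0,-2,-4],[0,0,0]],[0,[0,-2,-8],[0,0,0]],[0,[0,-2,-11.6],[0,0,0]],[0,[0,-2,-11.6],[0,0,0]],[0,[0,-2,-11.6],[0,0,0]],[0,[0,-2,-11.6],[0,0,0]],[0,[0,-0.6,-11.6],[0,0,0]],[0,[0,-0.6,-11.6],[0,0,0]],[0,[0,-0.6,-11.6],[0,0,0]]])

```text
t: 10.02
position: [0.5233, 0.0318, 0.0049]
eef_rot: [-0.463, 0.534, -0.534, 0.463]
ft_force: [0.9, 0.6, -0.3]
gripper_width: 0.0006
```

Call:
arm_command(targets=[[0,[0,0.1,0],[0,0,0]],[0,[0,0.2,0],[0,0,0]],[0,[0,0.3,0],[0,0,0]],[0,[0,0.4,0],[0,0,0]],[0,[0,0.5,0],[0,0,0]],[0,[0,0.6,0],[0,0,0]],[0,[0,0.6,0],[0,0,0]],[0,[0,0.6,0],[0,0,0]]])

```text
t: 10.68
position: [0.5224, 0.032, -0.0006]
eef_rot: [0.463, -0.534, 0.534, -0.463]
ft_force: [0.5, 0.4, 1.2]
gripper_width: 0.0004
```

Corner d gives: z is −0.0006 at only about 1 N. I'll press on until it meets its foot.

Call:
arm_command(targets=[[0,[0,0.1,0],[0,0,0]],[0,[0,0.2,0],[0,0,0]],[0,[0,0.2,0],[0,0,0]],[0,[0,0.2,0],[0,0,0]]])

```text
t: 11.02
position: [0.5223, 0.0321, -0.0027]
eef_rot: [-0.464, 0.534, -0.534, 0.463]
ft_force: [-0.4, 0.8, 1.5]
gripper_width: 0.0003
```

Call:
arm_command(targets=[[0,[0,0.1,0],[0,0,0]],[0,[0,0.1,0],[0,0,0]],[0,[0,0.2,0],[0,0,0]],[0,[0,0.2,0],[0,0,0]],[0,[0,0.2,0],[0,0,0]],[0,[0,0.2,0],[0,0,0]]])

```text
t: 11.52
position: [0.5223, 0.0321, -0.0033]
eef_rot: [0.463, -0.534, 0.534, -0.464]
ft_force: [-4.7, 2.3, 22.1]
gripper_width: 0.0004
```

Corner d moved about 4 mm under 1–2 N, then met its foot at 22 N, so it is the rocking one. Now I'll lift off and go over pad d.

Call:
arm_command(targets=[[0,[0,-3,0],[0,0,0]],[0,[0,-5,0],[0,0,0]],[0,[0,-5,0],[0,0,0]],[0,[-3,-5,0],[0,0,0]],[0,[-4.5,-5,0],[0,0,0]],[0,[-4.5,-5,0],[0,0,0]],[0,[-4.5,-5,0],[0,0,0]],[0,[-4.5,-5,0],[0,0,0]]])

```text
t: 12.18
position: [0.5282, 0.0755, 0.0449]
eef_rot: [0.464, -0.534, 0.534, -0.463]
ft_force: [-0.3, 0.1, -0.1]
gripper_width: 0.0003
```

```bash
python3 -c "
from h import *
plan(-58,111,.001)
from bench import eyes
w=eyes.snapshot('wrist');cv2.imwrite('pics/w6.png',w['frame'])";python3 look.py s6
```

```text
t 12.1833 pos [0.5282 0.0755 0.0449] F [-0.27  0.06 -0.15] w 0.0003
shift cm [-0.15  4.39 -0.05] turn [ 0.05 -0.01  0.06]
```

View pics/w6.png

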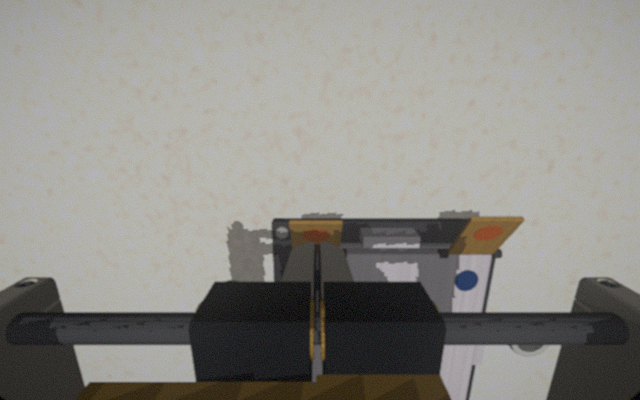

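View pics/s6.png

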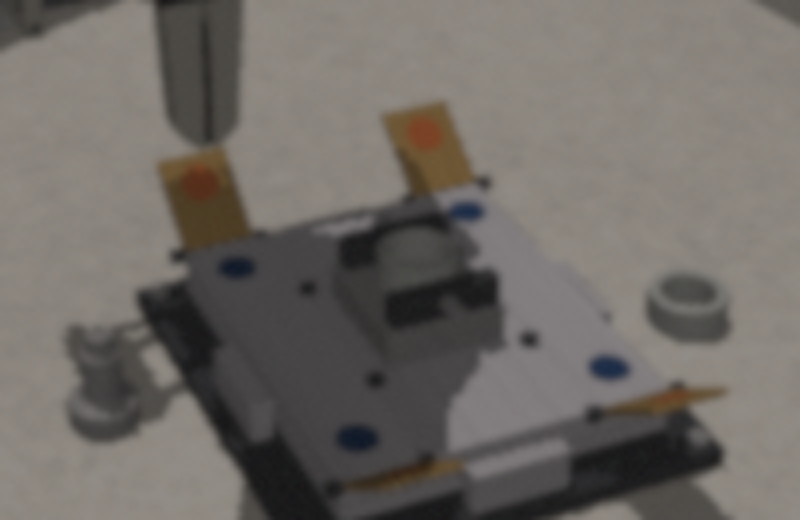

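The tip is right above pad d: the pad is at (200,182) and the tip at (205,140) in the crop. All four levers are standing. Pushing down.

Call:
arm_command(targets=[[0,[-0.1,1,0],[0,0,0]],[0,[-0.1,1.4,0],[0,0,0]],[0,[-0.1,1.8,0],[0,0,0]],[0,[-0.1,2.2,0],[0,0,0]],[0,[-0.1,2.6,0],[0,0,0]],[0,[-0.1,3.0,0],[0,0,0]],[0,[-0.1,3.3,0],[0,0,0]],[0,[-0.1,3.6,0],[0,0,0]],[0,[-0.1,3.9,0],[0,0,0]],[0,[-0.1,4.1,0],[0,0,0]],[0,[-0.1,4.3,0],[0,0,0]],[0,[-0.1,4.3,0],[0,0,0]]])

```text
t: 13.28
position: [0.5294, 0.078, 0.0023]
eef_rot: [0.463, -0.534, 0.534, -0.464]
ft_force: [0.8, 0.5, 3.0]
gripper_width: 0.0006
```

Call:
arm_command(targets=[[0,[0,0.1,0],[0,0,0]],[0,[0,0.2,0],[0,0,0]],[0,[0,0.2,0],[0,0,0]],[0,[0,0.2,0],[0,0,0]]])

```text
t: 13.62
position: [0.5291, 0.0775, 0.0004]
eef_rot: [0.463, -0.534, 0.534, -0.463]
ft_force: [1.3, 1.8, 3.7]
gripper_width: 0.0005
```

Call:
arm_command(targets=[[0,[0,0.1,0],[0,0,0]],[0,[0,0.2,0],[0,0,0]],[0,[0,0.2,0],[0,0,0]],[0,[0,0.2,0],[0,0,0]]])

```text
t: 13.95
position: [0.5291, 0.0775, -0.0008]
eef_rot: [0.463, -0.534, 0.534, -0.464]
ft_force: [-0.2, 3.0, 16.1]
gripper_width: 0.0003
```

```bash
python3 look.py s7
```

```text
(no output)
```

View pics/s7.png

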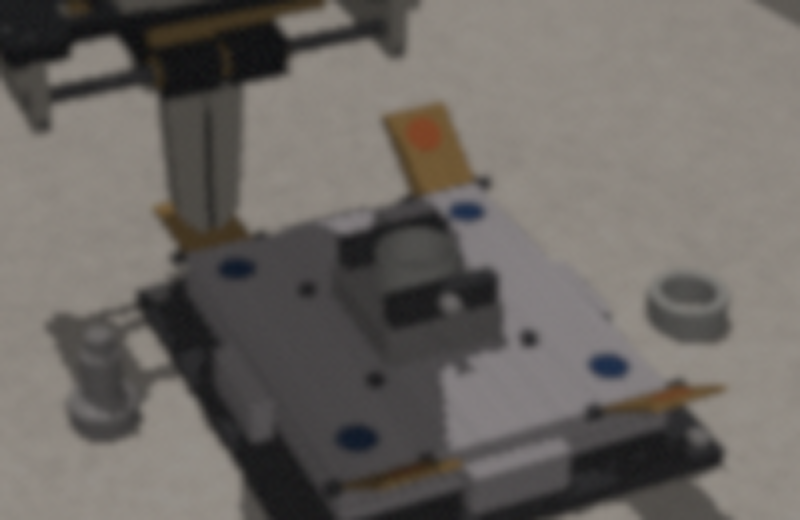

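Call:
arm_command(targets=[[0,[0,0.1,0],[0,0,0]],[0,[0,0.1,0],[0,0,0]],[0,[0,0.2,0],[0,0,0]],[0,[0,0.2,0],[0,0,0]],[0,[0,0.2,0],[0,0,0]]])

```text
t: 14.42
position: [0.5292, 0.0776, -0.0018]
eef_rot: [0.463, -0.534, 0.534, -0.464]
ft_force: [-2.6, 1.8, 29.9]
gripper_width: 0.0006
```

Call:
arm_command(targets=[[0,[0,-3,0],[0,0,0]],[0,[0,-6,0],[0,0,0]],[0,[-2,-10,0],[0,0,0]],[0,[-8,-14,0],[0,0,0]],[0,[-12,-16,0],[0,0,0]],[0,[-16,-16,0],[0,0,0]],[0,[-16,-16,0],[0,0,0]],[0,[-16,-16,0],[0,0,0]],[0,[-16,-16,0],[0,0,0]]])

```text
t: 15.17
position: [0.5504, 0.2369, 0.156]
eef_rot: [-0.465, 0.534, -0.533, 0.464]
ft_force: [-0.3, 0.5, 0.2]
gripper_width: 0.0003
```

```bash
python3 look.py s8; python3 -c "
from h import *
from bench import eyes,r
import pickle
s=eyes.snapshot('side')
d=eyes.snapshot('top');cv2.imwrite('pics/t8.png',cv2.resize(d['frame'][130:310,220:460],None,fx=3,fy=3))
for n,i in(('top',d),('side',s)):
  o=pickle.load(open(n+'0.pkl','rb'))
  for q in(o,i): print(n,[c.round(1).tolist() for c,a in blobs(q['frame'],'blue')],[(c.round(1).tolist(),ray(q,c,.036)[:2].round(4).tolist()) for c,a in blobs(q['frame'],'or')])
"
```

```text
top [[305.8, 180.6], [374.5, 191.3], [296.0, 241.4], [366.0, 252.3]] [([280.8, 175.0], [0.6476, 0.0631]), ([400.4, 193.7], [0.615, -0.1645]), ([392.1, 255.7], [0.4977, -0.1474])]
top [[305.8, 180.6], [374.4, 191.3], [295.6, 241.4], [366.0, 252.2]] [([280.9, 175.1], [0.6473, 0.063]), ([400.4, 193.7], [0.6151, -0.1645]), ([392.3, 255.8], [0.4974, -0.1477])]
side [[356.2, 202.4], [299.0, 216.5], [391.8, 241.6], [328.9, 259.3]] []
side [[356.2, 202.4], [299.0, 216.5], [391.8, 241.7], [328.9, 259.3]] []
```

View pics/s8.png

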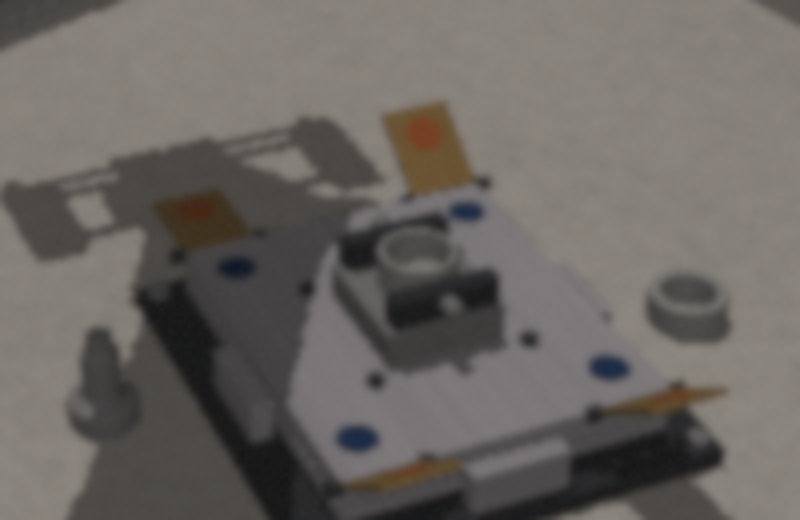

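View pics/t8.png

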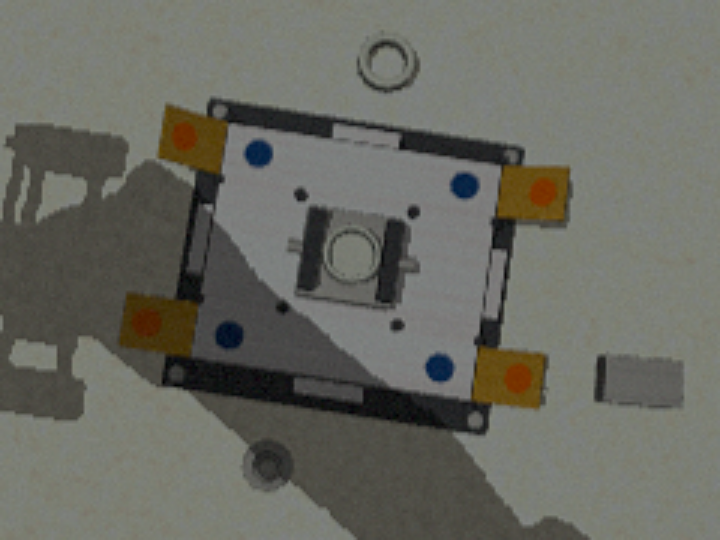

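Lever d now lies flat, with its pad at (197,210) in the side crop and (147,321) in the top crop. The other three still stand. I'll compare the lever's angle with where a flat pad should project.

```bash
python3 -c "
from h import *
from bench import eyes
c,sn=np.cos(TH),np.sin(TH)
for n in('side','top'):
    d=eyes.snapshot(n)
    hsv=cv2.cvtColor(d['frame'],cv2.COLOR_BGR2HSV)
    m=cv2.inRange(hsv,(0,150,50),(13,255,255));k,l,st,ce=cv2.connectedComponentsWithStats(m)
    print(n,[(ce[i].round(1).tolist(),int(st[i,4])) for i in range(1,k) if st[i,4]>5])
    for a in(0,.1,.2,.7):
        p=np.r_[CEN+np.array([[c,-sn],[sn,c]])@[-.058,.088+.03*np.cos(a)],.036+.03*np.sin(a)]
        X=d['R']@p+d['t'];print(a,(d['fx']*X[0]/X[2]+d['cx']).round(1),(d['fy']*X[1]/X[2]+d['cy']).round(1))
"
```

```text
side [([345.7, 182.9], 58), ([288.5, 202.1], 34)]
0 289.4 202.0
0.1 289.3 200.7
0.2 289.4 199.5
0.7 290.4 195.1
top [([280.9, 175.1], 47), ([400.4, 193.8], 52), ([268.1, 237.2], 53), ([392.2, 255.9], 47)]
0 268.2 237.4
0.1 268.1 237.3
0.2 268.2 237.2
0.7 271.1 237.3
```

Call:
arm_command(targets=[[0,[6,6,0],[0,0,0]],[0,[12,9,0],[0,0,0]],[0,[16,10,0],[0,0,0]],[0,[20.4,10,0],[0,0,0]],[0,[20.4,10,0],[0,0,0]],[0,[20.4,10,0],[0,0,0]],[0,[20.4,10,0],[0,0,0]],[0,[20.4,14,0],[0,0,0]],[0,[20.4,15,0],[0,0,0]],[0,[20.4,15,0],[0,0,0]]])

```text
t: 16.25
position: [0.5207, 0.0337, 0.0042]
eef_rot: [-0.465, 0.535, -0.533, 0.462]
ft_force: [0.0, 0.8, 0.2]
gripper_width: 0.0007
```

```bash
python3 -c "
from h import *
plan(-58,66,.001)"
```

```text
t 16.25 pos [0.5207 0.0337 0.0042] F [0.04 0.82 0.16] w 0.0007
shift cm [0.11 0.32 0.11] turn [0.28 0.02 0.08]
```

The lever matches 0 rad, i.e. flat. Now I'll press corner d again to check that it's firm.

Call:
arm_command(targets=[[0,[0,0.1,0],[0,0,0]],[0,[0,0.2,0],[0,0,0]],[0,[0,0.3,0],[0,0,0]],[0,[0,0.4,0],[0,0,0]],[0,[0,0.5,0],[0,0,0]],[0,[0,0.6,0],[0,0,0]],[0,[0,0.6,0],[0,0,0]],[0,[0,0.6,0],[0,0,0]]])

```text
t: 16.92
position: [0.5227, 0.0339, 0.0005]
eef_rot: [0.463, -0.534, 0.534, -0.463]
ft_force: [-0.3, -0.5, 0.1]
gripper_width: 0.0006
```

Call:
arm_command(targets=[[0,[0,-3,0],[0,0,0]],[0,[0,-6,0],[0,0,0]],[0,[0,-10,0],[0,0,0]],[0,[0,-14,0],[0,0,0]],[0,[-3,-16,0],[0,0,0]],[0,[-8,-16,0],[0,0,0]],[0,[-12,-16,0],[0,0,0]],[0,[-16,-16,0],[0,0,0]],[0,[-20,-16,0],[0,0,0]],[0,[-20,-16,0],[0,0,0]],[0,[-20,-16,0],[0,0,0]]])

```text
t: 17.83
position: [0.5502, 0.2355, 0.1602]
eef_rot: [-0.465, 0.533, -0.532, 0.465]
ft_force: [0.3, -0.7, 0.2]
gripper_width: 0.0004
```

```bash
python3 look.py s9; python3 -c "
from h import *
from bench import eyes,r
import pickle
for n in('top','side'):
  i=eyes.snapshot(n);o=pickle.load(open(n+'0.pkl','rb'))
  for q in(o,i): print(n,[c.round(1).tolist() for c,a in blobs(q['frame'],'blue')],[c.round(1).tolist() for c,a in blobs(q['frame'],'or')])
  if n=='top': cv2.imwrite('pics/t9.png',cv2.resize(i['frame'][130:310,220:460],None,fx=3,fy=3))
print(r.state()['ft_force'])
"
```

```text
top [[305.8, 180.6], [374.5, 191.3], [296.0, 241.4], [366.0, 252.3]] [[280.8, 175.0], [400.4, 193.7], [392.1, 255.7]]
top [[305.7, 180.7], [374.4, 191.4], [296.1, 241.3], [366.0, 252.3]] [[280.9, 175.2], [400.4, 193.7], [392.2, 255.9]]
side [[356.2, 202.4], [299.0, 216.5], [391.8, 241.6], [328.9, 259.3]] []
side [[356.2, 202.4], [299.0, 216.6], [391.7, 241.6], [328.9, 259.3]] []
[ 0.12644038 -0.46429637 -0.00865315]
```

View pics/t9.png

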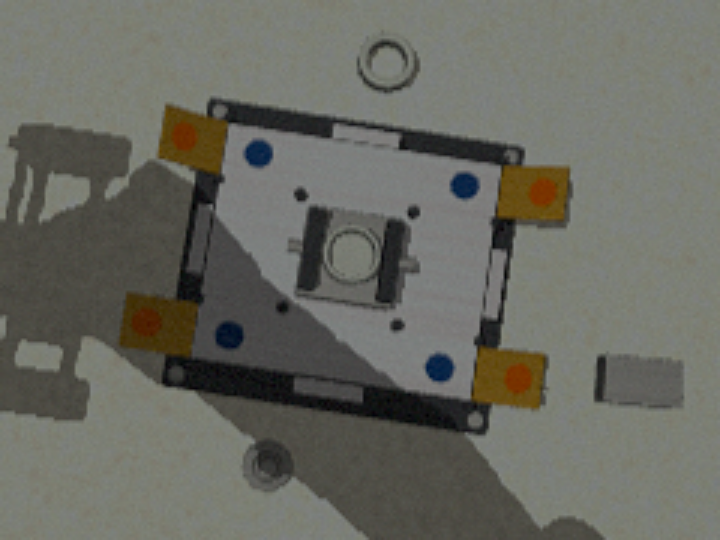

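View pics/s9.png

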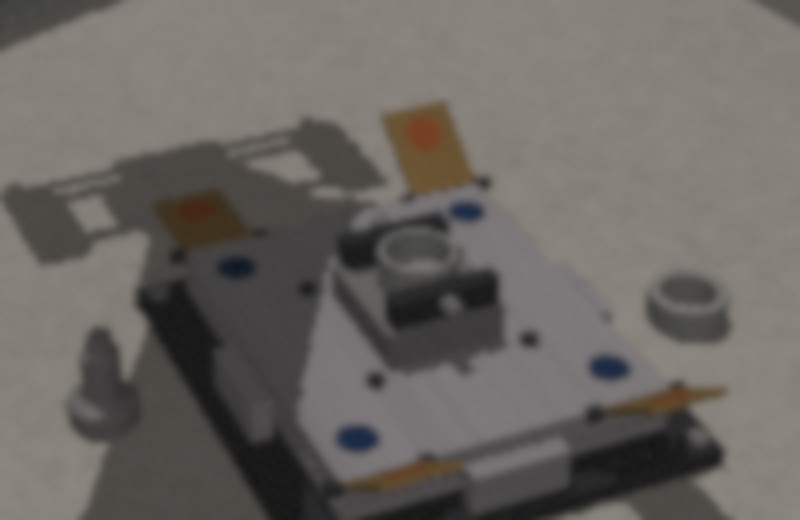

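The pictures look good: the plate's spots are unmoved, lever d is flat and the others stand. But that last press read 0 N at z=0.0005, and the firm corners read 12–17 N there, so it proves nothing. I'll repeat it deeper.

Call:
arm_command(targets=[[0,[6,6,0],[0,0,0]],[0,[12,9,0],[0,0,0]],[0,[16,10,0],[0,0,0]],[0,[20.1,10,0],[0,0,0]],[0,[20.1,10,0],[0,0,0]],[0,[20.1,10,0],[0,0,0]],[0,[20.1,10,0],[0,0,0]],[0,[20.1,14,0],[0,0,0]],[0,[20.1,15.5,0],[0,0,0]],[0,[20.1,15.7,0],[0,0,0]],[0,[20.1,15.7,0],[0,0,0]],[0,[20.1,15.7,0],[0,0,0]]])

```text
t: 18.98
position: [0.5228, 0.0329, 0.0042]
eef_rot: [0.463, -0.534, 0.534, -0.463]
ft_force: [0.9, 0.7, 0.1]
gripper_width: 0.0007
```

Call:
arm_command(targets=[[0,[0,0.1,0],[0,0,0]],[0,[0,0.2,0],[0,0,0]],[0,[0,0.2,0],[0,0,0]],[0,[0,0.2,0],[0,0,0]]])

```text
t: 19.32
position: [0.5228, 0.033, 0.0019]
eef_rot: [0.463, -0.534, 0.534, -0.464]
ft_force: [-0.5, -0.0, -0.5]
gripper_width: 0.0005
```

Call:
arm_command(targets=[[0,[0,0.1,0],[0,0,0]],[0,[0,0.1,0],[0,0,0]],[0,[0,0.1,0],[0,0,0]],[0,[0,0.1,0],[0,0,0]]])

```text
t: 19.65
position: [0.5226, 0.033, 0.0004]
eef_rot: [0.463, -0.534, 0.534, -0.463]
ft_force: [-0.0, 0.3, 1.3]
gripper_width: 0.0004
```

Call:
arm_command(targets=[[0,[0,0.1,0],[0,0,0]],[0,[0,0.1,0],[0,0,0]],[0,[0,0.1,0],[0,0,0]],[0,[0,0.1,0],[0,0,0]]])

```text
t: 19.98
position: [0.5225, 0.033, -0.0]
eef_rot: [0.463, -0.534, 0.534, -0.464]
ft_force: [-2.2, -0.2, 11.1]
gripper_width: 0.0002
```

Call:
arm_command(targets=[[0,[0,0.1,0],[0,0,0]],[0,[0,0.1,0],[0,0,0]],[0,[0,0.1,0],[0,0,0]],[0,[0,0.1,0],[0,0,0]]])

```text
t: 20.32
position: [0.5225, 0.0331, -0.0007]
eef_rot: [0.463, -0.534, 0.534, -0.464]
ft_force: [-3.5, 0.8, 16.9]
gripper_width: 0.0002
```

Corner d is now firm: 17 N at −0.0007, where earlier it sank to −0.0033 almost without force. Backing off and handing in.

Call:
arm_command(targets=[[0,[0,-3,0],[0,0,0]],[0,[0,-6,0],[0,0,0]],[0,[0,-10,0],[0,0,0]],[0,[0,-14,0],[0,0,0]],[0,[-3,-16,0],[0,0,0]],[0,[-8,-16,0],[0,0,0]],[0,[-12,-16,0],[0,0,0]],[0,[-16,-16,0],[0,0,0]],[0,[-20,-16,0],[0,0,0]],[0,[-20,-16,0],[0,0,0]],[0,[-20,-16,0],[0,0,0]]])

```text
t: 21.23
position: [0.5501, 0.2345, 0.1581]
eef_rot: [-0.465, 0.533, -0.532, 0.465]
ft_force: [0.1, -1.1, 0.2]
gripper_width: 0.0004
```

```bash
python3 look.py s10; python3 -c "
from h import *
from bench import eyes,r
import pickle
for n in('top','side'):
  i=eyes.snapshot(n);print(n,[c.round(1).tolist() for c,a in blobs(i['frame'],'blue')])
print(r.state()['ft_force'])
r.job_done()
"
```

```text
top [[305.8, 180.7], [374.4, 191.4], [295.5, 241.8], [366.0, 252.2]]
side [[356.2, 202.4], [298.8, 216.6], [391.8, 241.6], [328.9, 259.3]]
[ 0.18405041 -0.51157428 -0.11992315]
the job is handed in; nothing more can be done
```

View pics/s10.png

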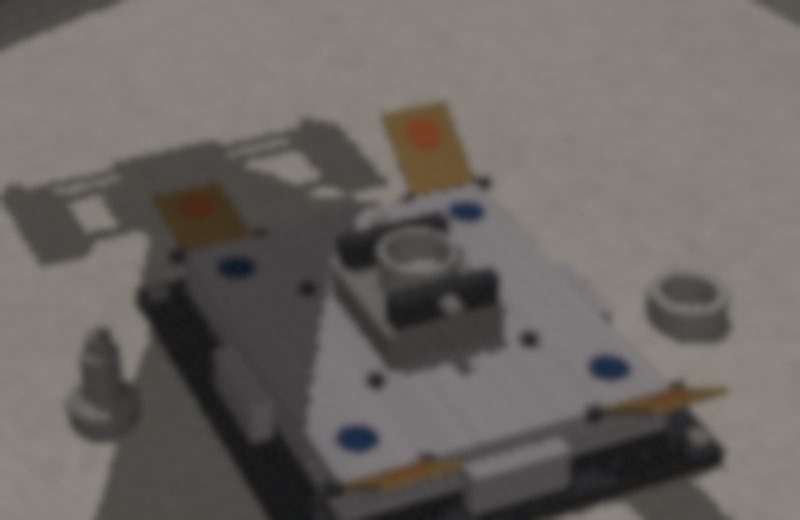

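```bash
python3 -c "
import cv2
for n in('s8','s9','s10'):
    i=cv2.imread(f'pics/{n}.png');m=cv2.inRange(cv2.cvtColor(i,cv2.COLOR_BGR2HSV),(0,150,50),(13,255,255));m[:,300:]=0
    k,l,st,c=cv2.connectedComponentsWithStats(m);j=max(range(1,k),key=lambda a:st[a,4]);print(n,c[j]/4+[240,150],st[j,4])"
```

```text
s8 [289.04144385 202.49286988] 561
s9 [288.99263352 202.51335175] 543
s10 [288.91228748 201.41962906] 647
```

Corner d (−x, +y) was the rocking one, and I pushed its shim lever down flat; the job is handed in. My last picture, which I only measured after handing in, suggests the lever came back up slightly, so the result may be borderline.

- **Finding the corner:** With all four levers standing, corners c, b and a were firm, taking 12–17 N with under 1 mm of give. Corner d sank about 4 mm at 1–2 N, then met its foot at 22 N.
- **Setting the lever:** I pushed lever d down until it took 30 N. Both cameras then put its pad where a flat lever's should be.
- **Re-check of corner d:** My first press reached z = 0.0005 but read 0 N, so it showed nothing. The deeper repeat was firm, at 17 N. Contact came about 0.5 mm lower than at the other corners, roughly 0.006 rad of tilt by my estimate.
- **Final state:**
  - Levers a, b and c stand, and the loose parts look unmoved in the last pictures.
  - The plate's blue spots are within about 0.6 pixel of where they started.
  - The robot is clear of everything, at about 21 s on its clock.
- **What disagrees:** In that last side picture, pad d sits about 1.1 pixels higher than before the repeat press. That is roughly 0.08 rad, so the press may have backed the lever off to about 0.61–0.62 rad. The limit is 0.6, and I could not correct it after handing in.
- **Fingertip offset:** The shut fingertips met the plate about 35 mm short of the reported tool point, so I set all heights from felt contact.

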